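# Slide a gauge tray onto the free rail pair and seat it

## Task

Pick up the loose gauge tray by its handle and slide it, handle towards you, onto the one empty rail pair in the left-hand column of the tray rack (left as seen from the robot). Push it in until it meets the rubber bumper at the back and press it home for a moment with about 12 N (never more than 25 N on the tray, there or against the rails), then let go so that it stays lying on its rails up against the bumper. Leave the other things where they are.

Things in the scene. Friction and masses are not known exactly. Their poses are not given: they have to be found in the camera images.
- handle (a point): Grip point of the loose tray: centre of its handle, a black plastic upright block 30 long (x) x 12 thick (y, grip across this) x 38 high, standing on the end of a flat tongue 24 wide, 4 thick. It lies 140 behind the sheet's centre and 23 above the sheet's underside; its top is 42 above the underside. Axes as the tray: x from handle to sheet, y across, z up.
- sheet (a point): Centre of the underside of the loose tray's aluminium sheet, 100 (x) x 110 (y) x 4 thick, starting flat on the table. Leading edge 50 ahead (+x), the tongue's edge 50 behind. Two 10 high ridges run 40 either side of its middle; three ring gauges 14 high are fixed on it. The outer 8 of its side edges run on the rails.
- tray: The loose tray as a whole, about 0.2 kg, its centre of mass some 105 to 110 ahead of the handle; same origin and axes as the sheet point.
- rack: Grey fixed tray rack, open at front, top and back: 160 deep, 260 wide, cheeks up to z = 190, on screw feet (height varies by up to 30). Origin: on the cheeks' front plane, mid-width, at foot height; x points into the rack (trays slide in along it), y to the left column, z up. Two columns, middles at y = +63 (left) and -63, each 114 wide inside, each with two rail pairs.
- rails_low (a point): Lower rail pair of the left column: point on its front plane, mid-column, at the height of the ledge tops (z = 75 in the rack). Axes as the rack. Ledges reach 8 in from each cheek; a guide strip runs above with its underside 10 over the ledge, so the sheet has 6 of height to spare and 2 at each side. The mouth flares over 14 ahead of the plane to about 120 wide, 15 high.
- rails_high (a point): The same for the upper rail pair of the left column (z = 135 in the rack). On either pair a pressed-in tray lies on the ledges with its sheet's centre 54 to 76 behind the front plane, so the handle stays some 64 to 86 outside it.
- stop: Bracket at the back of the left column with a rubber bumper, an upright bar 20 wide that serves both pairs. Origin and axes as the rack. How deep the bumper sits is set anew each time and not measured: find it by feel. Sliding on the rails takes 1 to 4 N. The spring gives 1 mm per 5 N (12 mm at most), is damped (150 N s/m: move slowly) and pushes back; ease off the push before letting go.
- stored_low: A stored tray, fixed, sheet 100 x 110 without tongue or handle, on the LOWER rail pair of one column (which column changes). Origin under its sheet's centre, axes as the rack. If its y in the rack's frame is positive it is in the left column and that column's upper pair is empty.
- stored_high: The other stored tray, fixed, on the UPPER rail pair of the other column. If it is in the left column, that column's lower pair is empty.
- ring_gauge: Bystander: steel ring 64 across, 22 high, on the table in front of the rack. Origin under its centre.
- vee_block: Bystander: dark steel vee block 60 x 40 x 38 high. Origin under its centre.
- spanner: Bystander: spanner 150 long lying flat, under 20 high. Origin under its middle.
- plug_gauge: Bystander: lying plug gauge 100 long, 24 high. Origin under it.
- mug: Bystander: white mug 80 across, 90 high. Origin under its centre.
- oil: Bystander: bottle 56 across, 150 high. Origin under its centre.

How it is judged:
By the outcome, as a careful person would: the job done as asked, in the order asked, and still so for the second after the job is handed in, with the robot touching nothing.
It also fails if it takes over 72 s, if anything falls off the work surface, if the arm or the gripper's body presses on something with over 40 N, if the wrist force passes 120 N, or if a joint passes its speed limit or range.

## Robot

A 6-joint arm with a two-finger parallel gripper is mounted at the origin on the work surface. World frame = base frame: x ahead of the robot, y to its left, z up, the work surface at z = 0. Lengths are in mm, angles in rad, forces in N, time in s.
With the tool pointing down it reaches from about 225 to 875 mm from the base axis. Payload 3.4 kg.
Tool frame: the origin (TCP) lies between the finger pads; the fingertips stand 19 mm ahead of it and the grasp point (between the pads) is the TCP; z points along the fingers, y is the direction in which the jaws open and shut (so a half turn about z gives the same grasp; the last joint's range is limited). The gripper opens to 85 mm and grips with 20 to 120 N. Pads are 22 mm wide; open, the fingers measure 114 mm over their backs; the gripper's body (76 mm by 85 mm) begins 54 mm behind the grasp point. The pads swing forward as they close: fully open they stand 13 mm farther back than shut.
Start: joints at [0.991, 0.276, 1.505, -0, 1.361, -0.121], TCP at [254.672, 515.561, 250.328] pointing down, gripper open.
Joint ranges: [-2.89, 2.89], [-0.75, 2.08], [0.22, 2.7], [-1.18, 4.32], [0.11, 2.71], [-2.7, 2.7]. Speed limits (rad/s): [2.57, 2.57, 3.14, 3.14, 3.14, 3.14].

## Interface

Orientations are given as [roll, pitch, yaw] about the fixed x, y, z axes, in that order (R = Rz(yaw) Ry(pitch) Rx(roll)).
In Python, from workcell import ctrl gives the robot as it stands.
- The arm moves only by the shell command python3 -m jog 'ROWS' [FORCE]. ROWS is JSON, one flat list of numbers, 5 for each row, row after row: the closure, from 0 (fully open) to 1 (shut), then the shift along the tool's x, y, z in cm, then the turn about the tool's z in rad. A call has exactly 10 rows; each row shifts and turns the pose as measured when the row begins, along the tool's axes as they then stand; what a row does not reach is not made up. A row lasts 1/10 s, in which the tool goes at most 50 mm and 8.59 degrees, less where a joint would pass 70% of its speed; a pose out of reach is approached as far as the arm can. A call with a gripper value outside its range is refused whole. The fingers move at their own pace and stop on an object; FORCE is the grip in N (left out, the last holds). Time passes only in rows, so rows that do not move let the fingers close, or fill a call up. It gives the time, the measured TCP pose, the force and the opening at its end, in the units of the state.
- ctrl.read_state(): the state, without advancing time (a new reading comes with each control period).
- ctrl.read_camera(name): name is "side" or "top" or "wrist"; returns a dict with "img" (384x512x3 uint8, red, green, blue), "camera_matrix" (3x3 intrinsics, pixels), "extrinsics" (4x4, takes a point from world to camera coordinates); the wrist camera has in their place "tool_from_camera" (4x4, takes a point from camera to tool coordinates, whose origin is the TCP and whose axes are the flange's). Camera axes: x right, y down, z forward; pixel columns grow to the right and rows downward; lengths in mm; the calibration is good to about 2 mm. A picture is of the moment at which its call begins: read the wrist's pose just before it. There is no depth.
- ctrl.hand_in(): hands the job in, once; it reports no verdict.
The state is a dict: "t": time; "q": joint angles; "joint_vel": joint speeds; "joint_efforts": joint torques, N m; "position": TCP position; "orientation": TCP orientation; "ft_force": force on the tool from outside, world axes, zero at the start; "moment": the same for the moment, N m; "opening": finger opening in mm.
Only numpy, scipy, OpenCV 4.12 (cv2) and the standard library are available. Lean on these libraries where they do the work, as an engineer would, in place of code of your own. Each camera call takes 0.05 s, during which the arm holds its last target.

## Working session

There is one attempt and no reset: what is moved stays moved. The work goes in short steps, Python scripts to look and compute and a shell command to move; the robot and the scene stay as the last step left them, time stands still between calls to the robot, and variables do not carry over. Pictures are saved under pics/ and viewed, and the job is handed in when it is done.

```bash
ls -a; mkdir -p pics
python3 - <<'E'
from workcell import ctrl
import cv2,numpy as np
np.set_printoptions(precision=3,suppress=True)
s=ctrl.read_state();print({k:np.round(v,3).tolist() for k,v in s.items()})
for n in("side","top","wrist"):
    c=ctrl.read_camera(n);cv2.imwrite(f"pics/{n}0.png",c["img"][:,:,::-1])
    print(n,c["camera_matrix"].tolist());print(c.get("extrinsics",c.get("tool_from_camera")))
E
```

```text
.
..
pics
{'t': 0.0, 'q': [0.991, 0.277, 1.506, -0.0, 1.361, -0.121], 'joint_vel': [0.001, 0.0, -0.0, 0.001, -0.002, -0.001], 'joint_efforts': [0.001, -41.678, -24.581, -0.0, 0.011, 0.0], 'position': [254.376, 515.113, 249.452], 'orientation': [-3.14, -0.0, 2.683], 'ft_force': [-0.509, -0.415, -0.406], 'moment': [-0.004, 0.009, 0.031], 'opening': 85.193}
side [[452.6276590583215, 0.0, 257.0310222853879], [0.0, 452.6276590583215, 193.07440157093214], [0.0, 0.0, 1.0]]
[[   0.998   -0.061   -0.003 -578.794]
 [  -0.037   -0.566   -0.824   75.3  ]
 [   0.049    0.822   -0.567 1327.921]
 [   0.       0.       0.       1.   ]]
top [[395.81738983164956, 0.0, 256.35854417183094], [0.0, 395.81738983164956, 187.28703503363718], [0.0, 0.0, 1.0]]
[[   0.007   -1.      -0.006  -65.725]
 [  -0.996   -0.007   -0.085  592.616]
 [   0.085    0.006   -0.996 1101.417]
 [   0.       0.       0.       1.   ]]
wrist [[275.1257170694769, 0.0, 259.3359301852616], [0.0, 275.1257170694769, 189.62061251198725], [0.0, 0.0, 1.0]]
[[  -0.001   -0.948   -0.318   81.755]
 [   1.      -0.001   -0.001   -0.255]
 [   0.001   -0.318    0.948 -123.317]
 [   0.       0.       0.       1.   ]]
```

View pics/side0.png

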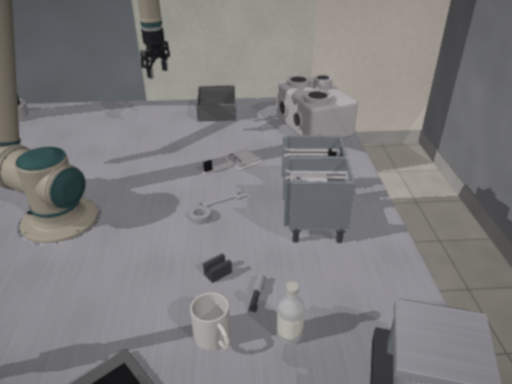

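View pics/top0.png

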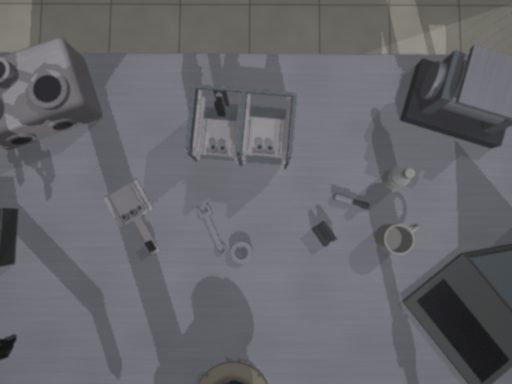

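View pics/wrist0.png

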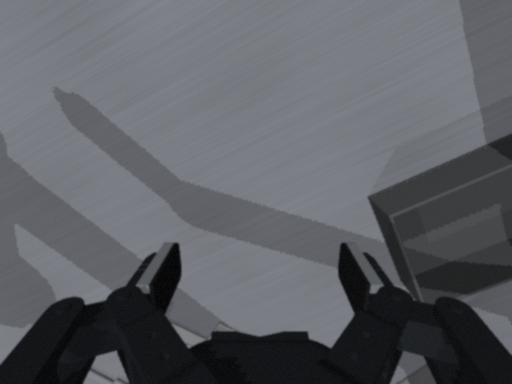

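The side view shows the rack at (318,185) and the loose tray at (230,160). In the top view, the tray sheet is at (128,202), its handle at (151,246), and the rack spans columns 192–293, rows 88–165. I'll zoom in on these.

Run:
```python
import cv2
a=cv2.imread("pics/top0.png")
cv2.imwrite("pics/tA.png",cv2.resize(a[170:265,90:190],None,fx=6,fy=6,interpolation=cv2.INTER_CUBIC))
cv2.imwrite("pics/tB.png",cv2.resize(a[80:175,180:305],None,fx=6,fy=6,interpolation=cv2.INTER_CUBIC))
a=cv2.imread("pics/side0.png")
cv2.imwrite("pics/sB.png",cv2.resize(a[130:245,265:370],None,fx=5,fy=5,interpolation=cv2.INTER_CUBIC))
```

```text
(no output)
```

View pics/tA.png

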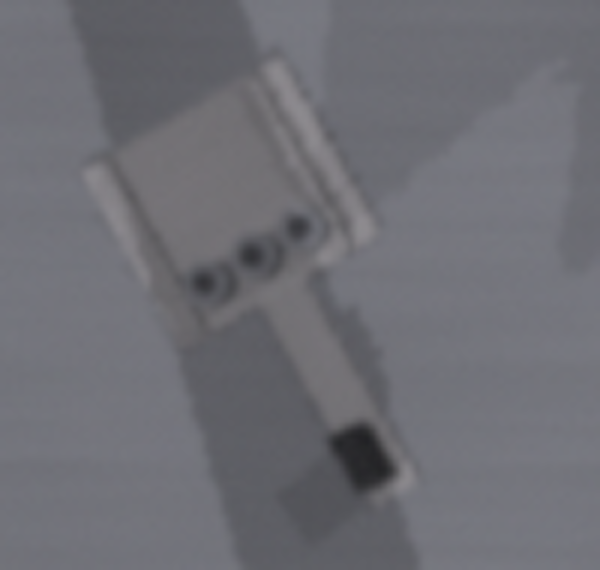

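View pics/tB.png

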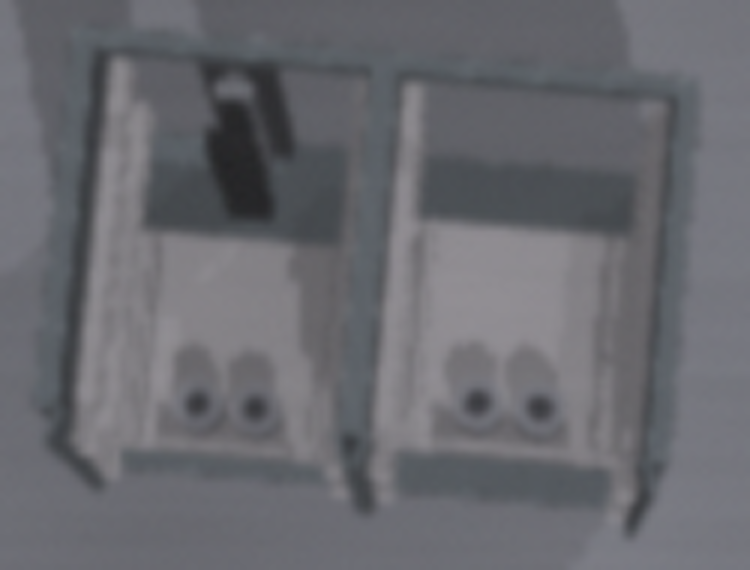

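View pics/sB.png

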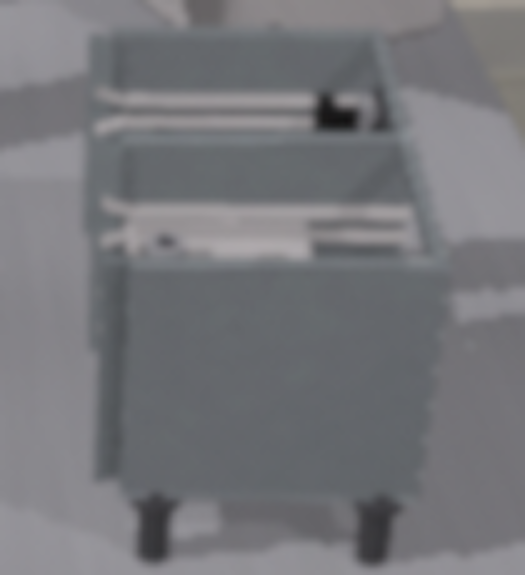

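The left column's upper rails look bare, with a tray below them, and the right column holds a tray on its upper rails. I'll get a coarse pose of the tray and rack by fitting to both fixed cameras.

```bash
cat > h.py <<'E'
import numpy as np,cv2
from scipy.optimize import least_squares
from scipy.spatial.transform import Rotation as Ro
np.set_printoptions(precision=2,suppress=True)
K={'top':np.array([[395.817,0,256.3585],[0,395.817,187.287],[0,0,1]]),
'side':np.array([[452.6277,0,257.031],[0,452.6277,193.0744],[0,0,1]]),
'wrist':np.array([[275.1257,0,259.336],[0,275.1257,189.6206],[0,0,1]])}
def grab(n,fn):
    from workcell import ctrl
    s=ctrl.read_state();c=ctrl.read_camera(n);cv2.imwrite(fn,c["img"][:,:,::-1])
    if n=='wrist':
        T=np.eye(4);T[:3,:3]=Ro.from_euler('xyz',s['orientation']).as_matrix();T[:3,3]=s['position']
        E=np.linalg.inv(T@np.array(c["tool_from_camera"]))
    else:E=np.array(c["extrinsics"])
    np.savez(fn+'.npz',E=E,K=np.array(c["camera_matrix"]));return s
def load(fn):
    d=np.load(fn+'.npz');return d['K'],d['E']
def proj(KE,P):
    K,E=KE;P=np.atleast_2d(P);c=P@E[:3,:3].T+E[:3,3];p=c@K.T;return p[:,:2]/p[:,2:]
def unproj(KE,uv,z):
    K,E=KE;uv=np.atleast_2d(np.array(uv,float))
    d=(np.c_[uv,np.ones(len(uv))]@np.linalg.inv(K).T)@E[:3,:3];o=-E[:3,:3].T@E[:3,3]
    return o+d*((z-o[2])/d[:,2])[:,None]
def rackpt(p,P): # p=x,y,z,yaw
    c,s=np.cos(p[3]),np.sin(p[3]);P=np.atleast_2d(np.array(P,float))
    return np.c_[p[0]+c*P[:,0]-s*P[:,1],p[1]+s*P[:,0]+c*P[:,1],p[2]+P[:,2]]
E
python3 - <<'E'
from h import *
for n in('top','side'): grab(n,f'pics/{n}1.png')
t=load('pics/top1.png');s=load('pics/side1.png')
def c(x,y,o,f):return [o[0]+x/f,o[1]+y/f]
A=(90,170)
print('sheet corners',unproj(t,[c(270,55,A,6),c(85,170,A,6),c(190,345,A,6),c(378,235,A,6)],[4]*4 and 8))
print('handle top',unproj(t,c(360,457,A,6),42), 'handle base end',unproj(t,c(408,480,A,6),4))
B=(180,80);S=(265,130)
obs=[(t,c(72,33,B,6),(160,130,190)),(t,c(698,83,B,6),(160,-130,190)),(s,c(120,265,S,5),(0,-130,190)),(s,c(445,262,S,5),(160,-130,190)),(s,c(90,33,S,5),(0,130,190)),(s,c(388,35,S,5),(160,130,190))]
f=lambda p:np.concatenate([(proj(k,rackpt(p,P))[0]-uv) for k,uv,P in obs])
r=least_squares(f,[500,0,15,0.],x_scale=[10,10,10,.1]);print(r.x,r.fun)
p=r.x
for nm,P in dict(fl=(0,130,190),fr=(0,-130,190),railfl=(0,63,135)).items(): print(nm,proj(t,rackpt(p,P))[0],proj(s,rackpt(p,P))[0])
E
```

```text
sheet corners [[615.76 290.54   8.  ]
 [559.51 377.91   8.  ]
 [476.08 324.23   8.  ]
 [529.26 235.72   8.  ]]
handle top [[425.83 231.95  42.  ]] handle base end [[412.65 219.01   4.  ]]
[662.07 -18.18   2.3   -0.08] [-0.12 -0.31  0.21 -0.14  0.26  0.59 -0.39  1.62  2.59 -1.18 -2.95 -1.31]
fl [185.42 148.76] [285.59 135.42]
fr [291.52 157.61] [289.26 183.59]
railfl [215.16 154.78] [285.78 162.95]
```

Tray: handle at about (426,232) with the sheet centre near (545,307), a spacing of 141 against 140 nominal, and yaw about 0.56. The rack front is near (662,-18) with yaw about -0.08. Next I'll move above the tray with the wrist camera on the robot side for a closer look.

```bash
python3 -m jog '[0,-3.5,-2.2,0.5,0, 0,-3.5,-2.2,0.5,0, 0,-3.5,-2.2,0.5,0, 0,-3.5,-2.2,0.5,0, 0,-3.5,-2.2,0.5,0, 0,-3.5,-2.2,0.5,0, 0,-3.5,-2.2,0.5,0, 0,-3.4,-2.2,0.5,0, 0,0,0,0,-0.15, 0,0,0,0,-0.15]'
python3 -m jog '[0,0,0,0,-0.15, 0,0,0,0,-0.15, 0,0,0,0,-0.15, 0,0,0,0,-0.15, 0,0,0,0,-0.12, 0,0,0,0,0, 0,0,0,0,0, 0,0,0,0,0, 0,0,0,0,0, 0,0,0,0,0]'
python3 -c "
from h import *
s=grab('wrist','pics/w1.png');print(s['position'],s['orientation'],s['q'])"
```

```text
t: 1.25
position: [433.9, 225.0, 206.9]
orientation: [3.14, 0.001, 2.996]
ft_force: [0.2, -0.5, 0.5]
opening: 85.4
t: 2.25
position: [434.0, 223.2, 206.2]
orientation: [3.141, 0.001, -2.565]
ft_force: [-0.7, 0.6, -0.6]
opening: 85.5
[434.02 223.17 206.25] [ 3.14  0.   -2.57] [ 0.33  0.18  1.76  0.    1.21 -1.82]
```

View pics/w1.png

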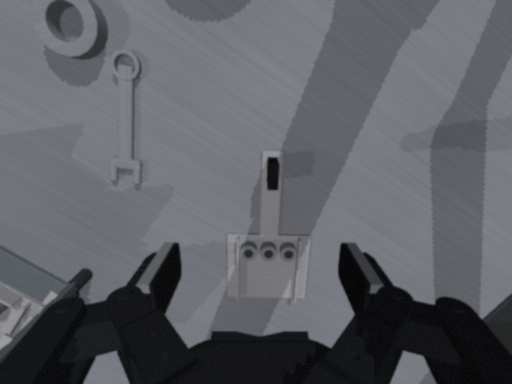

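The wrist view shows the tray upright between the fingers: handle top at (272,173) and the sheet from about (227,234) to (310,298). I'll zoom in and fit it.

Run:
```python
import cv2
a=cv2.imread("pics/w1.png")
cv2.imwrite("pics/w1z.png",cv2.resize(a[140:310,210:330],None,fx=3.5,fy=3.5,interpolation=cv2.INTER_CUBIC))
```

```text
(no output)
```

View pics/w1z.png

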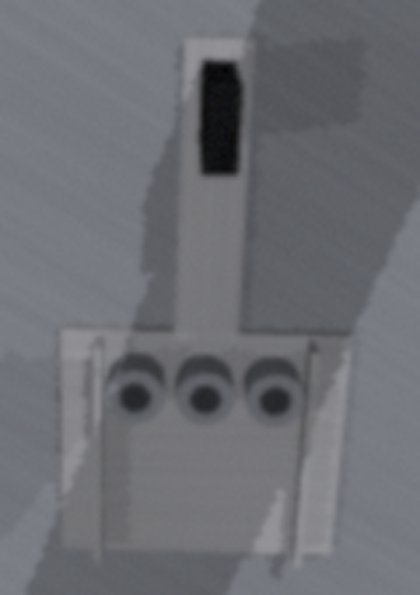

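Run:
```python
from h import *
w=load('pics/w1.png')
obs=[((60,329),(-50,55,4)),((352,332),(-50,-55,4)),((335,553),(50,-55,4)),((62,551),(50,55,4)),((184,40),(-159,12,4)),((253,40),(-159,-12,4)),((178,332),(-50,12,4)),((243,332),(-50,-12,4))]
# image left side -> check sign of y
for sg in(1,-1):
    f=lambda p:np.concatenate([proj(w,rackpt(p,(P[0],sg*P[1],P[2])))[0]-(np.array(uv)/3.5+[210,140]) for uv,P in obs])
    r=least_squares(f,[545,307,0,.56],x_scale=[10,10,5,.1]);print(sg,r.cost,r.x,r.fun)
    g=lambda p:f([p[0],p[1],0,p[2]]);q=least_squares(g,[545,307,.56],x_scale=[10,10,.1]);x=q.x
    print(q.x,q.cost,'handle',x[0]-140*np.cos(x[2]),x[1]-140*np.sin(x[2]))
    print(proj(w,rackpt([x[0],x[1],0,x[2]],[(-140,0,42),(-155,-6,42),(-125,6,42)])),(np.array([[220,117]])/3.5+[210,140]))
print(unproj(w,[(np.array([220,119])/3.5+[210,140])],42))
```

```text
1 10613.8319761483 [ 661.25  397.5  -299.31    0.53] [ 64.1   -2.58 -62.91  -5.37 -59.4  -34.27  60.28 -31.93  14.67  38.28
 -15.05  37.81  13.37  -4.19 -14.71  -4.62]
[547.24 309.79   0.54] 13651.276880429903 handle 427.05034333085285 237.99466915918316
[[274.49 179.14]
 [269.65 165.5 ]
 [279.18 192.35]] [[272.86 173.43]]
-1 1.83270761280703 [542.86 307.75   4.03   0.55] [ 0.02 -0.25  0.95  0.49  0.1   0.41  0.59 -0.38 -0.37 -0.05  0.29  0.37
 -0.68 -0.48 -0.84 -0.13]
[544.31 308.88   0.55] 3.9802476289036934 handle 425.25697907798775 235.21740565647337
[[273.29 176.47]
 [268.19 162.82]
 [278.23 189.69]] [[272.86 173.43]]
[[423.21 233.28  42.  ]]
```

```bash
python3 -m jog '[0,0,0,-4,0.1, 0,0,0,-4,0, 0,-0.5,-3.7,0,0.1, 0,-0.5,-3.7,0,0, 0,-0.5,-3.7,0,0.1, 0,-0.9,-3.7,0,0, 0,-1.2,-3.7,0,0, 0,-1.2,-3.6,0,0.1, 0,0,-3,0,0.15, 0,0,0,0,0.12]'
python3 -c "
from h import *
s=grab('wrist','pics/w2.png');print(s['position'],s['orientation'],s['q'])"
```

```text
t: 3.3
position: [561.7, -7.9, 288.9]
orientation: [3.141, 0.002, 3.026]
ft_force: [0.4, 0.2, -0.1]
opening: 85.5
[561.65  -7.86 288.94] [3.14 0.   3.03] [-0.14  0.24  1.47  0.    1.44 -1.59]
```

View pics/w2.png

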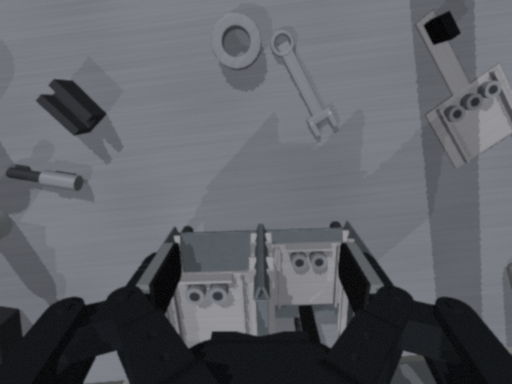

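In the wrist view, image right is the rack's left column. Its stored tray appears lower, with gauges at v≈262, against v≈295 for the higher tray on the right, so the target is the upper left pair. I'll move closer.

```bash
python3 -m jog '[0,-2.3,1.7,0,-0.035, 0,-2.3,1.7,0,0, 0,-2.3,1.7,0,0, 0,-2.3,1.7,0,0, 0,0,0,0,0, 0,0,0,0,0, 0,0,0,0,0, 0,0,0,0,0, 0,0,0,0,0, 0,0,0,0,0]'
python3 -c "
from h import *
s=grab('wrist','pics/w3.png');print(s['position'],s['orientation'],s['q'])
a=cv2.imread('pics/w3.png');cv2.imwrite('pics/w3z.png',cv2.resize(a[100:300,130:390],None,fx=3,fy=3,interpolation=cv2.INTER_CUBIC))"
```

```text
t: 4.35
position: [657.8, 55.7, 289.0]
orientation: [3.139, -0.002, 3.072]
ft_force: [-0.9, 1.1, 0.3]
opening: 85.4
[657.82  55.67 289.02] [ 3.14 -0.    3.07] [-0.02  0.39  1.24  0.    1.52 -1.52]
```

View pics/w3z.png

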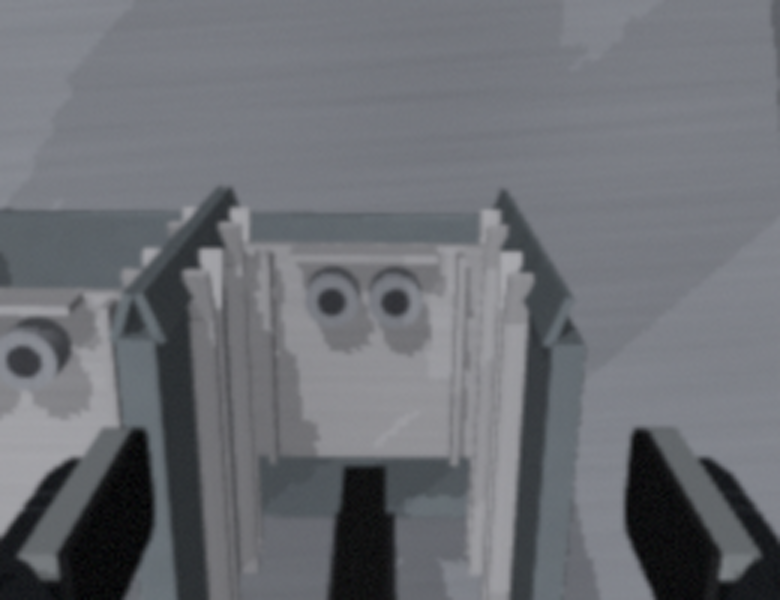

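```bash
python3 -c "
import cv2
a=cv2.imread('pics/w3.png')
l=cv2.resize(a[160:270,160:230],None,fx=5.4,fy=5.4,interpolation=cv2.INTER_CUBIC)
r=cv2.resize(a[160:270,270:340],None,fx=5.4,fy=5.4,interpolation=cv2.INTER_CUBIC)
import numpy as np
o=np.hstack([l,np.zeros((l.shape[0],20,3),np.uint8),r]);o=cv2.convertScaleAbs(o,alpha=1.4,beta=0)
cv2.imwrite('pics/w3y.png',o);print(o.shape,l.shape)"
```

```text
(594, 776, 3) (594, 378, 3)
```

View pics/w3y.png

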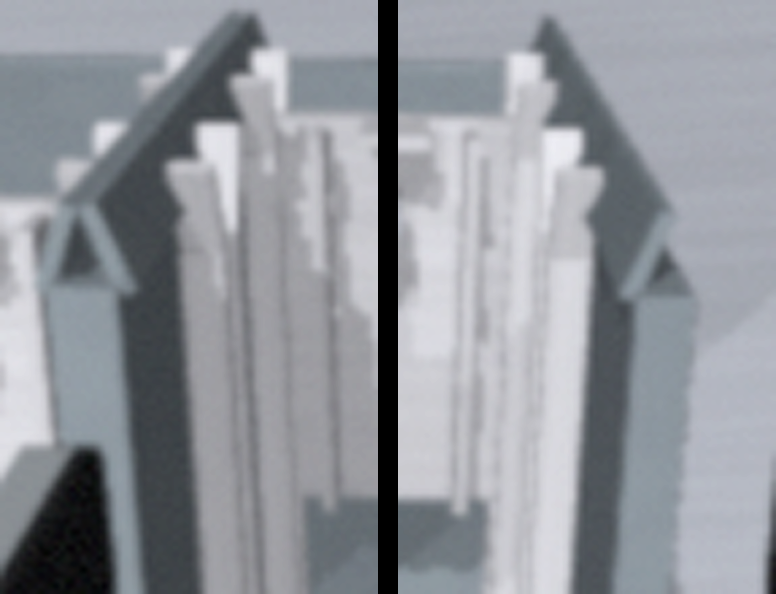

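```bash
cat > fit.py <<'E'
from h import *
w=load('pics/w3.png');t=load('pics/top1.png');s=load('pics/side1.png')
L=lambda x,y:(160+x/5.4,160+y/5.4)
R=lambda x,y:(270+(x-398)/5.4,160+y/5.4)
def c(x,y,o,f):return (o[0]+x/f,o[1]+y/f)
B=(180,80);S=(265,130)
pts=[(w,L(47,283),(0,-6,190),1),(w,L(122,290),(0,6,190),1),(w,R(630,298),(0,120,190),1),(w,R(693,293),(0,130,190),1)]
lines=[(w,L(143,590),6),(w,L(60,445),-6),(w,R(612,590),120),(w,R(676,590),130)]
ext=[(t,c(72,33,B,6),(160,130,190)),(t,c(698,83,B,6),(160,-130,190)),(s,c(120,265,S,5),(0,-130,190)),(s,c(445,262,S,5),(160,-130,190))]
def f(p,we):
    o=[]
    for k,uv,P,_ in pts:o+=list(proj(k,rackpt(p,P))[0]-uv)
    for k,uv,y in lines:
        a,b=proj(k,rackpt(p,[(0,y,190),(100,y,190)]));d=(b-a)/np.linalg.norm(b-a);n=np.array([-d[1],d[0]]);o.append(n@(np.array(uv)-a))
    for k,uv,P in ext:o+=list(we*(proj(k,rackpt(p,P))[0]-uv))
    return np.array(o)
for we in(0,.3,1):
    r=least_squares(f,[662,-18,15,-.08],args=(we,),x_scale=[10,10,10,.1]);print(we,r.x.round(3),r.fun)
    J=np.linalg.inv(r.jac.T@r.jac);print('sd(px=.3)',.3*np.sqrt(np.diag(J)),'rails_high',rackpt(r.x,(0,63,135)))
E
python3 fit.py
```

```text
0 [665.6  -18.13   2.83  -0.08] [-0.34  0.81 -0.36 -0.36  0.79 -0.64  0.64  0.39  0.49  0.22 -0.2  -1.31
  0.   -0.    0.   -0.    0.    0.    0.    0.  ]
sd(px=.3) [0.23 0.12 0.33 0.  ] rails_high [[670.73  44.66 137.83]]
0.3 [665.47 -18.09   2.95  -0.08] [-0.37  0.72 -0.37 -0.45  0.86 -0.65  0.71  0.39  0.44  0.19 -0.18 -1.28
  0.04 -0.58  0.14 -0.4   0.42  0.09  0.24  0.45]
sd(px=.3) [0.22 0.11 0.33 0.  ] rails_high [[670.64  44.7  137.95]]
1 [664.69 -17.88   3.72  -0.09] [-0.57  0.2  -0.51 -0.92  1.24 -0.81  1.13  0.26  0.19 -0.04  0.01 -1.06
  0.16 -1.85  0.56 -0.97  0.95  0.01  0.4   1.28]
sd(px=.3) [0.18 0.11 0.29 0.  ] rails_high [[670.02  44.9  138.72]]
```

The rack fit is consistent across cameras: rails_high is at about (670.6, 44.7, 138), yaw about -0.08. Going back to the handle.

```bash
python3 -m jog '[0,3.5,2.3,0,0, 0,3.5,2.3,0,0, 0,3.5,2.3,0,0, 0,3.5,2.3,0,0, 0,3.5,2.3,0,0, 0,3.5,2.3,0,0, 0,3.5,2.3,0,0, 0,0,0,2,-0.15, 0,0,0,2,-0.15, 0,0,0,2,-0.15]'
python3 -m jog '[0,0,0,3,-0.15, 0,0,0,3,-0.02, 0,0,0,3,0, 0,0,0,0,0, 0,0,0,0,0, 0,0,0,0,0, 0,0,0,0,0, 0,0,0,0,0, 0,0,0,0,0, 0,0,0,0,0]'
cat > to.py <<'E'
import sys
from h import *
from workcell import ctrl
def show(x,y,z,yaw):
    s=ctrl.read_state();ps=s['orientation'][2]
    R=Ro.from_euler('xyz',s['orientation']).as_matrix()
    d=R.T@(np.array([x,y,z])-s['position'])/10
    a=(ps-yaw+np.pi)%(2*np.pi)-np.pi
    print('t',round(s['t'],2),'pos',np.array(s['position']),'ori',np.array(s['orientation']).round(4),'F',np.array(s['ft_force']),'M',np.array(s['moment']),'open',round(s['opening'],1))
    print('need tool cm',d,'turn',round(a,3))
if __name__=='__main__':show(*map(float,sys.argv[1:]))
E
python3 to.py 424.5 234.5 28 -2.589
```

```text
t: 5.4
position: [417.5, 238.4, 232.2]
orientation: [3.138, 0.013, -2.766]
ft_force: [-0.3, -0.7, 0.3]
opening: 85.2
t: 6.4
position: [420.8, 239.7, 145.8]
orientation: [-3.14, 0.026, -2.594]
ft_force: [-0.5, 0.5, -1.1]
opening: 85.4
t 6.4 pos [420.79 239.68 145.79] ori [-3.14  0.03 -2.59] F [-0.46  0.52 -1.11] M [0.01 0.02 0.03] open 85.4
need tool cm [ 0.26 -0.62 11.78] turn -0.005
```

The tool tilt (pitch) has drifted to 0.026. I'll descend gently and watch it.

```bash
python3 -m jog '[0,0.1,-0.3,0.6,0, 0,0.1,-0.2,0.8,0, 0,0.1,-0.1,0.8,0, 0,0,0,0.8,0, 0,0,0,0.8,0, 0,0,0,0.8,0, 0,0,0,0.8,0, 0,0,0,0.8,0, 0,0,0,0.4,0, 0,0,0,0,0]'
python3 to.py 424.5 234.5 28 -2.589
```

```text
t: 7.4
position: [422.1, 232.9, 72.6]
orientation: [-3.141, 0.023, -2.594]
ft_force: [-0.4, -0.2, -0.7]
opening: 85.3
t 7.4 pos [422.12 232.88  72.62] ori [-3.14  0.02 -2.59] F [-0.43 -0.23 -0.71] M [ 0.    0.01 -0.02] open 85.3
need tool cm [-0.18  0.02  4.47] turn -0.005
```

```bash
python3 -m jog '[0,0,0,-2,0.15, 0,0,0,-2,0.15, 0,0,0,-2,0.15, 0,0,0,-2,0.15, 0,0,0,0,0, 0,0,0,0,0, 0,0,0,0,0, 0,0,0,0,0, 0,0,0,0,0, 0,0,0,0,0]'
python3 to.py 424.5 234.5 28 -2.589
python3 -m jog '[0,0,0,0,-0.06, 0,0,0,0,-0.06, 0,0,0,0,-0.06, 0,0,0,0,-0.06, 0,0,0,0,-0.06, 0,0,0,0,-0.06, 0,0,0,0,-0.06, 0,0,0,0,-0.06, 0,0,0,0,-0.06, 0,0,0,0,-0.06]'
python3 to.py 424.5 234.5 28 -2.589
```

```text
t: 8.4
position: [419.0, 231.6, 152.5]
orientation: [3.131, 0.015, 3.09]
ft_force: [0.4, -0.1, 0.2]
opening: 85.4
t 8.4 pos [419.04 231.59 152.55] ori [3.13 0.02 3.09] F [ 0.35 -0.11  0.25] M [-0.02  0.04 -0.01] open 85.4
need tool cm [-0.34  0.19 12.46] turn -0.604
t: 9.4
position: [417.1, 230.7, 148.1]
orientation: [3.14, 0.009, -2.565]
ft_force: [0.6, 0.8, -0.5]
opening: 85.8
t 9.4 pos [417.07 230.74 148.09] ori [ 3.14  0.01 -2.56] F [ 0.6   0.75 -0.47] M [-0.03  0.04 -0.01] open 85.8
need tool cm [-0.71 -0.11 12.02] turn 0.024
```

Tilt is back down to 0.009. Descending to the handle.

```bash
python3 -m jog '[0,-0.2,0,0.5,0.02, 0,-0.2,0,0.9,0, 0,-0.2,0,0.9,0, 0,-0.1,0,0.9,0, 0,0,0,0.9,0, 0,0,0,0.9,0, 0,0,0,0.9,0, 0,0,0,0.9,0, 0,0,0,0.5,0, 0,0,0,0,0]'
python3 to.py 424.5 234.5 28 -2.589
```

```text
t: 10.4
position: [422.6, 234.8, 66.3]
orientation: [3.139, 0.004, -2.59]
ft_force: [0.1, 0.8, 0.6]
opening: 85.6
t 10.4 pos [422.64 234.77  66.3 ] ori [ 3.14  0.   -2.59] F [0.15 0.84 0.61] M [-0.   -0.   -0.02] open 85.6
need tool cm [-0.13 -0.13  3.83] turn -0.001
```

```bash
python3 -m jog '[0,-0.1,-0.1,0.5,0, 0,0,0,0.7,0, 0,0,0,0.7,0, 0,0,0,0.7,0, 0,0,0,0.6,0, 0,0,0,0.4,0, 0,0,0,0.2,0, 0,0,0,0,0, 0,0,0,0,0, 0,0,0,0,0]'
python3 to.py 424.5 234.5 28 -2.589
python3 -c "
from h import *
grab('wrist','pics/w4.png');grab('side','pics/s4.png')
b=cv2.imread('pics/s4.png')[120:220,150:300];a=cv2.imread('pics/w4.png')
cv2.imwrite('pics/w4z.png',np.hstack([cv2.resize(a[100:384,160:350],(380,568)),cv2.resize(b,(420,568*1),interpolation=cv2.INTER_CUBIC)]))"
```

```text
t: 11.4
position: [425.3, 235.0, 25.6]
orientation: [3.139, 0.007, -2.59]
ft_force: [0.3, 0.5, -0.4]
opening: 85.5
t 11.4 pos [425.26 234.96  25.64] ori [ 3.14  0.01 -2.59] F [ 0.33  0.52 -0.41] M [0.01 0.01 0.03] open 85.5
need tool cm [ 0.09  0.   -0.24] turn -0.001
```

View pics/w4z.png

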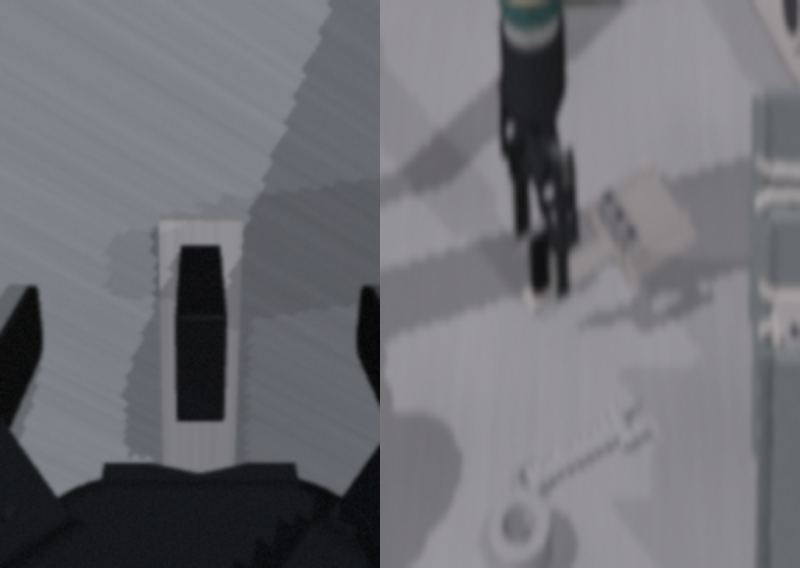

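The handle is centred between the open jaws and parallel to them. Closing.

```bash
python3 -m jog '[0,0,0,-0.2,0, 1,0,0,0,0, 1,0,0,0,0, 1,0,0,0,0, 1,0,0,0,0, 1,0,0,0,0, 1,0,0,0,0, 1,0,0,0,0, 1,0,0,0,0, 1,0,0,0,0]' 70
python3 to.py 424.5 234.5 28 -2.589
```

```text
t: 12.5
position: [425.8, 235.1, 28.7]
orientation: [3.14, 0.009, -2.59]
ft_force: [-0.3, -0.1, 0.5]
opening: 11.1
t 12.5 pos [425.79 235.09  28.72] ori [ 3.14  0.01 -2.59] F [-0.32 -0.09  0.45] M [-0.16 -0.03 -0.02] open 11.1
need tool cm [0.14 0.02 0.07] turn -0.001
```

Gripped at 11.1 mm opening, 70 N. Lifting.

```bash
python3 -m jog '[1,0,0,-0.5,0, 1,0,0,-1,0, 1,0,0,-1.5,0, 1,0,0,-1.8,0, 1,0,0,-1.8,0, 1,0,0,-1.8,0, 1,0,0,-1.8,0, 1,0,0,-1.8,0, 1,0,0,-1,0, 1,0,0,0,0]'
python3 to.py 425 65 170 3.06
python3 -c "
from h import *
grab('side','pics/s5.png');b=cv2.imread('pics/s5.png')[60:240,130:360]
cv2.imwrite('pics/s5z.png',cv2.resize(b,None,fx=3.3,fy=3.3,interpolation=cv2.INTER_CUBIC))"
```

```text
t: 13.5
position: [420.8, 232.8, 166.1]
orientation: [3.138, -0.0, -2.589]
ft_force: [0.2, 0.3, -2.2]
opening: 11.3
t 13.5 pos [420.82 232.84 166.08] ori [ 3.14 -0.   -2.59] F [ 0.24  0.34 -2.16] M [-0.14  0.19  0.04] open 11.3
need tool cm [  8.45 -14.51  -0.44] turn 0.634
```

View pics/s5z.png

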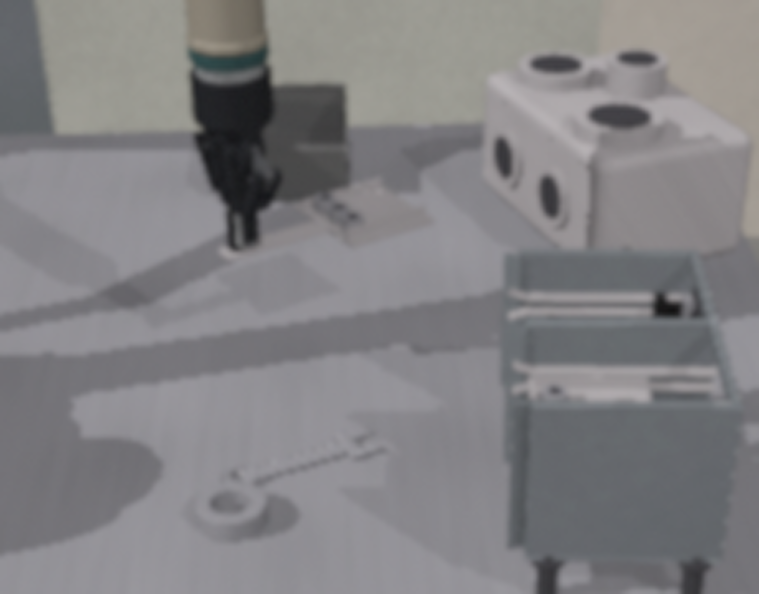

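```bash
python3 -m jog '[1,0.6,-1,0,0, 1,1.1,-1.8,-0.1,0, 1,1.1,-1.8,-0.1,0, 1,1.1,-1.8,-0.1,0, 1,1.1,-1.8,-0.1,0, 1,1.1,-1.8,0,0, 1,1.1,-1.8,0,0, 1,1,-1.5,0,0, 1,0.3,-1,0,0, 1,0,0,0,0]'
python3 -m jog '[1,0,0,0,0.04, 1,0,0,0,0.07, 1,0,0,0,0.07, 1,0,0,0,0.07, 1,0,0,0,0.07, 1,0,0,0,0.07, 1,0,0,0,0.07, 1,0,0,0,0.07, 1,0,0,0,0.04, 1,0,0,0,0]'
python3 to.py 425 65 170 3.06
```

```text
t: 14.55
position: [414.6, 53.2, 159.5]
orientation: [3.132, -0.025, -2.587]
ft_force: [0.0, 0.8, -0.8]
opening: 11.4
t: 15.55
position: [411.5, 58.9, 155.1]
orientation: [3.141, -0.037, 3.105]
ft_force: [0.1, 0.0, -1.8]
opening: 11.2
t 15.55 pos [411.47  58.86 155.15] ori [ 3.14 -0.04  3.1 ] F [ 0.1   0.03 -1.79] M [ 0.02  0.12 -0.05] open 11.2
need tool cm [-1.27  0.66 -1.53] turn 0.045
```

The tilt drifted to -0.037 while carrying. I'll test how it responds to an upward/forward move before going near the rack.

```bash
python3 -m jog '[1,0,0,-0.5,0, 1,0,0,-0.5,0, 1,0,0,-0.5,0, 1,0,0,-0.5,0, 1,0,0,0,0, 1,0,0,0,0, 1,0,0,0,0, 1,0,0,0,0, 1,0,0,0,0, 1,0,0,0,0]'
python3 to.py 425 65 170 3.06
```

```text
t: 16.55
position: [412.0, 59.8, 176.7]
orientation: [3.14, -0.038, 3.108]
ft_force: [0.3, -0.1, -1.8]
opening: 10.7
t 16.55 pos [411.97  59.78 176.69] ori [ 3.14 -0.04  3.11] F [ 0.28 -0.1  -1.77] M [-0.01  0.14  0.05] open 10.7
need tool cm [-1.31  0.56  0.62] turn 0.048
```

```bash
python3 -m jog '[1,0,1,0,0, 1,0,1.8,0,0, 1,0,1.8,0,0, 1,0,1.8,0,0, 1,0,1.8,0,0, 1,0,1.8,0,0, 1,0,1,0,0, 1,0,0,0,0, 1,0,0,0,0, 1,0,0,0,0]'
python3 to.py 425 65 170 3.06
```

```text
t: 17.55
position: [415.2, 177.5, 176.1]
orientation: [3.139, -0.04, 3.107]
ft_force: [-0.1, -0.6, -2.2]
opening: 11.1
t 17.55 pos [415.15 177.46 176.1 ] ori [ 3.14 -0.04  3.11] F [-0.13 -0.61 -2.15] M [-0.03  0.18 -0.01] open 11.1
need tool cm [ -1.4  -11.21   0.52] turn 0.047
```

```bash
python3 -m jog '[1,-1,0,0,0, 1,-2,0,0,0, 1,-2,0,0,0, 1,-1,0,0,0, 1,0,0,0,0, 1,0,0,0,0, 1,0,0,0,0, 1,0,0,0,0, 1,0,0,0,0, 1,0,0,0,0]'
python3 to.py 425 65 170 3.06
```

```text
t: 18.55
position: [476.3, 171.4, 173.4]
orientation: [3.14, -0.042, 3.102]
ft_force: [0.3, 0.2, -2.3]
opening: 11.5
t 18.55 pos [476.31 171.44 173.37] ori [ 3.14 -0.04  3.1 ] F [ 0.34  0.23 -2.28] M [-0.07  0.15 -0.01] open 11.5
need tool cm [  4.69 -10.84   0.52] turn 0.042
```

Earlier data suggest q2 lags during fast vertical rows, so fast descents tilt the tool outward and slow ascents leave it unchanged. I'll use that to cancel the tilt, rising slowly and then dropping fast.

```bash
python3 -m jog '[1,0,0,-0.6,0, 1,0,0,-1.1,0, 1,0,0,-1.1,0, 1,0,0,-1.1,0, 1,0,0,-1.1,0, 1,0,0,-1.1,0, 1,0,0,-1.1,0, 1,0,0,-1.1,0, 1,0,0,-0.6,0, 1,0,0,0,0]'
python3 to.py 425 65 170 3.06
python3 -m jog '[1,0,0,2.5,0, 1,0,0,3,0, 1,0,0,3,0, 1,0,0,0,0, 1,0,0,0,0, 1,0,0,0,0, 1,0,0,0,0, 1,0,0,0,0, 1,0,0,0,0, 1,0,0,0,0]'
python3 to.py 425 65 170 3.06
```

```text
t: 19.55
position: [480.8, 171.6, 272.8]
orientation: [3.139, -0.037, 3.103]
ft_force: [0.3, -0.6, -2.3]
opening: 11.1
t 19.55 pos [480.8  171.58 272.78] ori [ 3.14 -0.04  3.1 ] F [ 0.31 -0.59 -2.34] M [0.03 0.13 0.03] open 11.1
need tool cm [  4.78 -10.89  10.44] turn 0.043
t: 20.55
position: [481.2, 172.6, 190.8]
orientation: [3.137, -0.028, 3.103]
ft_force: [0.1, -0.3, -1.4]
opening: 11.1
t 20.55 pos [481.17 172.6  190.83] ori [ 3.14 -0.03  3.1 ] F [ 0.05 -0.3  -1.37] M [-0.    0.19  0.  ] open 11.1
need tool cm [  5.14 -10.98   2.17] turn 0.043
```

```bash
python3 -m jog '[1,0,0,-0.6,0, 1,0,0,-1.1,0, 1,0,0,-1.1,0, 1,0,0,-1.1,0, 1,0,0,-1.1,0, 1,0,0,-1.1,0, 1,0,0,-1.1,0, 1,0,0,-1.1,0, 1,0,0,-0.6,0, 1,0,0,0,0]'
python3 -m jog '[1,0,0,4,0, 1,0,0,4,0, 1,0,0,3,0, 1,0,0,0,0, 1,0,0,0,0, 1,0,0,0,0, 1,0,0,0,0, 1,0,0,0,0, 1,0,0,0,0, 1,0,0,0,0]'
python3 to.py 425 65 170 3.06
```

```text
t: 21.55
position: [484.7, 172.2, 290.4]
orientation: [3.136, -0.023, 3.103]
ft_force: [0.6, 0.3, -2.5]
opening: 10.8
t: 22.55
position: [486.9, 173.9, 183.9]
orientation: [3.133, -0.01, 3.103]
ft_force: [-0.5, -0.5, -2.4]
opening: 10.7
t 22.55 pos [486.86 173.91 183.93] ori [ 3.13 -0.01  3.1 ] F [-0.54 -0.54 -2.36] M [0.01 0.2  0.  ] open 10.7
need tool cm [  5.75 -11.13   1.35] turn 0.043
```

```bash
python3 -m jog '[1,0.4,-0.6,-0.6,0, 1,0.8,-1.3,-1.1,0.02, 1,0.8,-1.4,-1.1,0.02, 1,0.8,-1.4,-1.1,0, 1,0.8,-1.4,-1.1,0, 1,0.8,-1.4,-1.1,0, 1,0.8,-1.4,-1.1,0, 1,0.8,-1.4,-1.1,0, 1,0.4,-0.7,-0.6,0, 1,0,0,0,0]'
python3 to.py 425 65 175 3.06
```

```text
t: 23.55
position: [409.7, 60.2, 281.0]
orientation: [3.13, -0.005, 3.064]
ft_force: [-0.2, -0.2, -1.3]
opening: 11.1
t 23.55 pos [409.68  60.22 280.96] ori [ 3.13 -0.01  3.06] F [-0.16 -0.21 -1.3 ] M [0.05 0.2  0.01] open 11.1
need tool cm [-1.55  0.48 10.59] turn 0.004
```

```bash
python3 -m jog '[1,-0.3,0.1,3.5,0, 1,-0.3,0.1,4,0, 1,-0.3,0.1,2.8,0, 1,0,0,0,0, 1,0,0,0,0, 1,0,0,0,0, 1,0,0,0,0, 1,0,0,0,0, 1,0,0,0,0, 1,0,0,0,0]'
python3 to.py 425 65 172 3.06
python3 -c "
from h import *
grab('side','pics/s6.png');b=cv2.imread('pics/s6.png')[90:210,150:360]
cv2.imwrite('pics/s6z.png',cv2.resize(b,None,fx=3.8,fy=3.8,interpolation=cv2.INTER_CUBIC))
grab('top','pics/t6.png');b=cv2.imread('pics/t6.png')[80:290,150:310]
cv2.imwrite('pics/t6z.png',cv2.resize(b,(640*5//7,600),interpolation=cv2.INTER_CUBIC));print(b.shape)"
```

```text
t: 24.55
position: [423.9, 63.9, 181.7]
orientation: [3.128, 0.01, 3.062]
ft_force: [0.2, 0.3, -2.3]
opening: 11.0
t 24.55 pos [423.91  63.94 181.72] ori [3.13 0.01 3.06] F [ 0.19  0.27 -2.29] M [0.03 0.21 0.02] open 11.0
need tool cm [-0.09  0.1   0.97] turn 0.002
(210, 160, 3)
```

View pics/s6z.png

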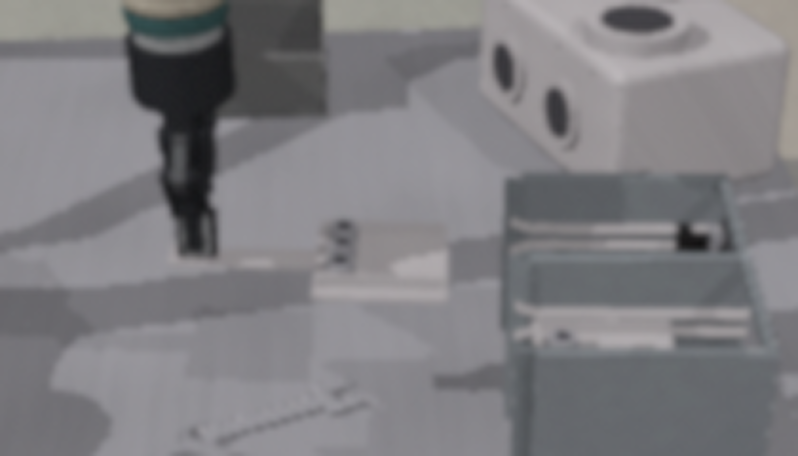

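View pics/t6z.png

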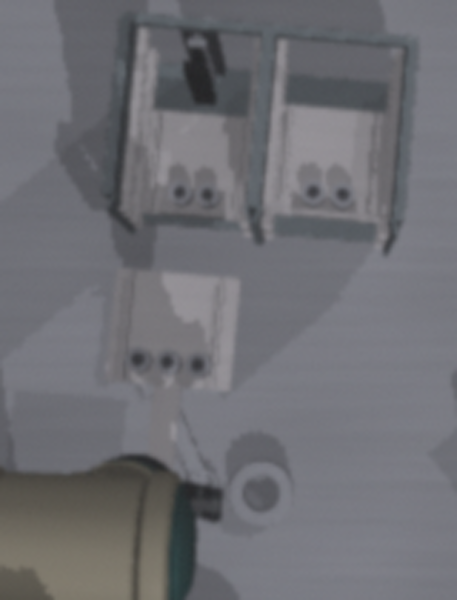

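The tilt is now corrected to about the value at the grip. I'll overlay the modelled tray and rails on both views as a check.

```bash
cat > ov.py <<'E'
from h import *
def ov(fn,kind,crop,f,out,tray,rack):
    k=load(fn);a=cv2.imread(fn);y0,y1,x0,x1=crop
    b=cv2.resize(a[y0:y1,x0:x1],None,fx=f,fy=f,interpolation=cv2.INTER_CUBIC)
    def dr(P,col,cl=True):
        q=((proj(k,P)-[x0-.5,y0-.5])*f-.5)
        cv2.polylines(b,[np.round(q*8).astype(np.int32)],cl,col,1,cv2.LINE_AA,3)
    dr(rackpt(tray,[(50,55,4),(50,-55,4),(-50,-55,4),(-50,55,4)]),(0,255,0))
    dr(rackpt(tray,[(-50,12,4),(-159,12,4),(-159,-12,4),(-50,-12,4)]),(0,255,0))
    for y in(120,6,-6,-120,130,-130): dr(rackpt(rack,[(0,y,190),(160,y,190)]),(0,0,255))
    for y in(6,14,112,120): dr(rackpt(rack,[(0,y,135),(160,y,135)]),(255,0,0))
    cv2.imwrite(out,b)
E
python3 - <<'E'
from ov import *
rack=[665.5,-18.1,3,-.0816]
x,y,z,yw=423.9,63.9,181.7-28.7,3.062-np.pi
tray=[x+140*np.cos(yw),y+140*np.sin(yw),z,yw];print(tray)
ov('pics/t6.png','top',(80,290,170,310),2.85*1,'pics/t6o.png',tray,rack)
ov('pics/s6.png','side',(130,210,190,360),4.6,'pics/s6o.png',tray,rack)
E
```

```text
[np.float64(563.4567847191322), np.float64(52.768789874512066), 153.0, -0.07959265358979328]
```

View pics/t6o.png

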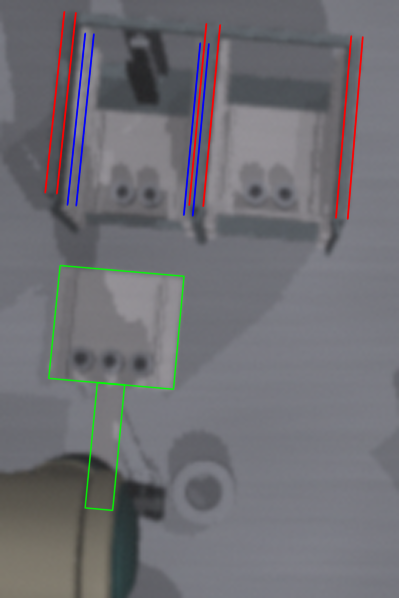

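View pics/s6o.png

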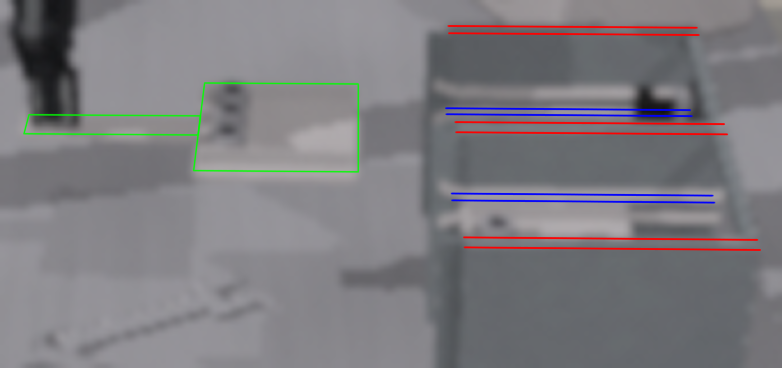

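Run:
```python
from ov import *
rack=[665.5,-18.1,3,-.0816]
x,y,z,yw=423.9,63.9,181.7-28.7,3.062-np.pi
tray=[x+140*np.cos(yw),y+140*np.sin(yw),z,yw]
ov('pics/t6.png','top',(155,260,180,240),6.5,'pics/a.png',tray,rack)
ov('pics/s6.png','side',(140,175,190,275),7,'pics/b.png',tray,rack)
a=cv2.imread('pics/t6.png')[155:245,180:240];b=cv2.imread('pics/s6.png')[140:175,190:275]
a=cv2.resize(a,None,fx=6.5,fy=6.5,interpolation=cv2.INTER_CUBIC);o=cv2.imread('pics/a.png')[:585]
cv2.imwrite('pics/a.png',np.hstack([a,o]))
cv2.imwrite('pics/b.png',np.vstack([cv2.resize(b,None,fx=7,fy=7,interpolation=cv2.INTER_CUBIC),cv2.imread('pics/b.png')]))
```

```text
(no output)
```

View pics/a.png

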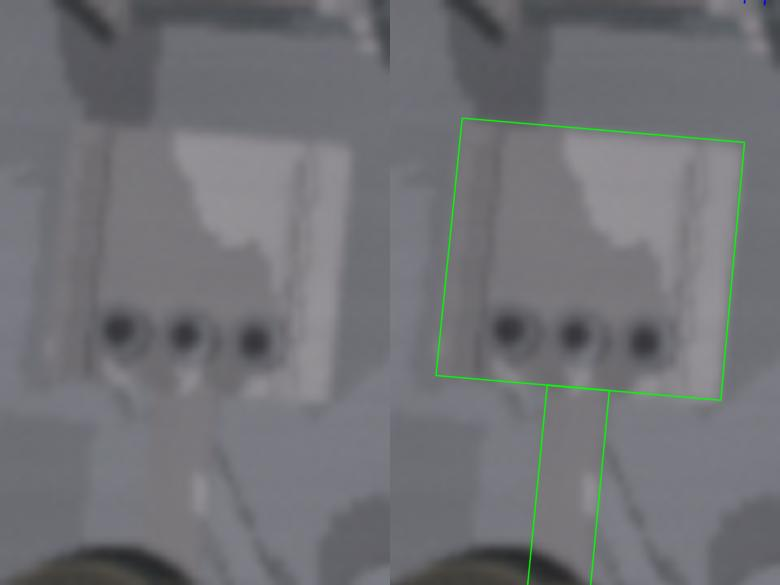

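View pics/b.png

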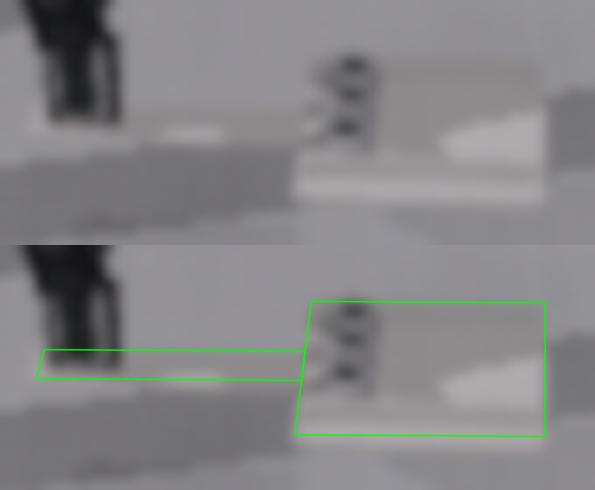

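Run:
```python
from ov import *
rack=[665.5,-18.1,3,-.0816];tray=[563,52.8,153,-.08]
c=(80,172,180,240)
ov('pics/t6.png','top',c,6.5,'pics/a.png',tray,rack)
a=cv2.imread('pics/t6.png')[c[0]:c[1],c[2]:c[3]]
cv2.imwrite('pics/a.png',np.hstack([cv2.resize(a,None,fx=6.5,fy=6.5,interpolation=cv2.INTER_CUBIC),cv2.imread('pics/a.png')]))
c=(120,195,270,365)
ov('pics/s6.png','side',c,7,'pics/b.png',tray,rack)
```

```text
(no output)
```

View pics/a.png

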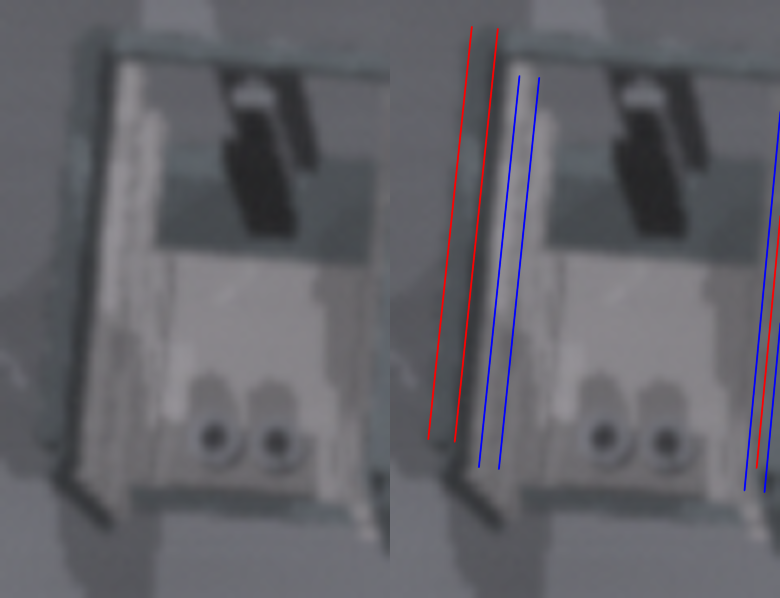

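View pics/b.png

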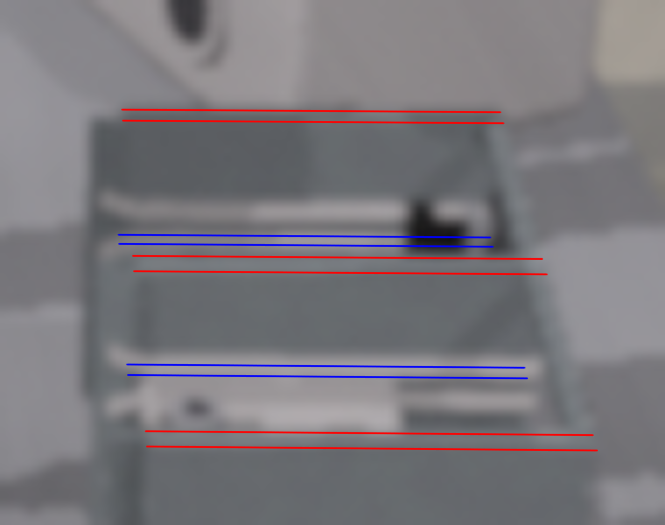

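The overlays agree with the images: tray within about 1 mm, rails within about 1–2 mm. Descending to entry height (TCP z about 170) and closing in.

```bash
python3 -m jog '[1,-0.3,0.1,0.3,0, 1,-0.3,0,0.3,0, 1,-0.3,0,0.3,0, 1,-0.3,0,0.2,0, 1,-0.3,0,0,0, 1,-0.3,0,0,0, 1,-0.3,0,0,0, 1,-0.3,0,0,0, 1,0,0,0,0, 1,0,0,0,0]'
python3 to.py 500 58.6 170 3.06
```

```text
t: 25.65
position: [450.5, 63.0, 169.3]
orientation: [3.128, 0.009, 3.062]
ft_force: [0.3, -0.5, -1.2]
opening: 11.0
t 25.65 pos [450.48  63.01 169.33] ori [3.13 0.01 3.06] F [ 0.28 -0.53 -1.17] M [-0.02  0.19  0.01] open 11.0
need tool cm [-4.97 -0.05 -0.02] turn 0.002
```

```bash
python3 -m jog '[1,-0.3,0,0,0, 1,-0.3,0,0,0, 1,-0.3,0,0,0, 1,-0.3,0,0,0, 1,-0.3,0,0,0, 1,-0.3,0,0,0, 1,-0.3,0,0,0, 1,-0.3,0,0,0, 1,0,0,0,0, 1,0,0,0,0]'
python3 to.py 500 58.6 170 3.06
python3 -c "
from ov import *
grab('side','pics/s7.png');grab('top','pics/t7.png')
b=cv2.imread('pics/s7.png')[130:190,250:365];a=cv2.imread('pics/t7.png')[120:215,175:245]
cv2.imwrite('pics/c.png',np.vstack([cv2.resize(b,None,fx=5.2,fy=5.2,interpolation=cv2.INTER_CUBIC)]))
cv2.imwrite('pics/d.png',cv2.resize(a,None,fx=6,fy=6,interpolation=cv2.INTER_CUBIC))"
```

```text
t: 26.65
position: [476.6, 60.9, 169.7]
orientation: [3.128, 0.009, 3.062]
ft_force: [-0.8, -0.2, -2.4]
opening: 10.9
t 26.65 pos [476.62  60.94 169.65] ori [3.13 0.01 3.06] F [-0.76 -0.19 -2.42] M [-0.03  0.2   0.02] open 10.9
need tool cm [-2.35 -0.05 -0.01] turn 0.002
```

View pics/c.png

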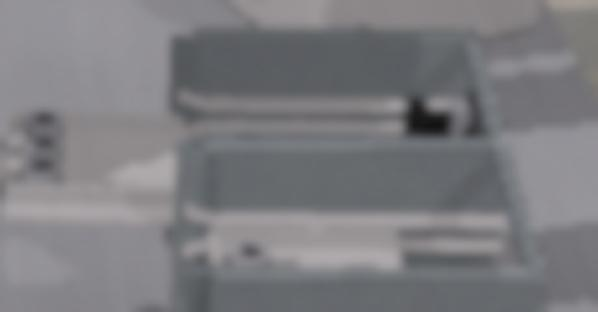

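View pics/d.png

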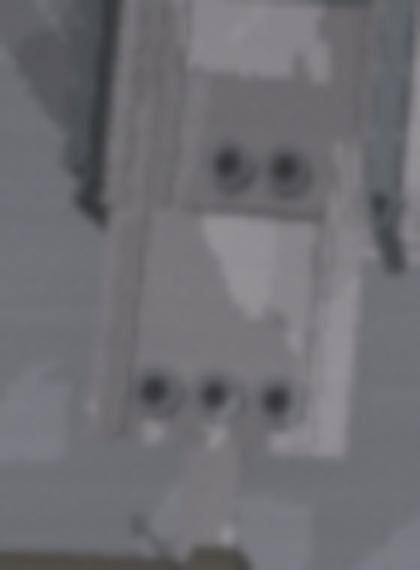

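The sheet's leading edge is in the mouth of the upper pair: far corner between guide and ledge, sides within the flares. Easing in.

```bash
python3 -m jog '[1,-0.2,0,0,0, 1,-0.2,0,0,0, 1,-0.2,0,0,0, 1,-0.2,0,0,0, 1,-0.2,0,0,0, 1,-0.2,0,0,0, 1,-0.2,0,0,0, 1,-0.2,0,0,0, 1,0,0,0,0, 1,0,0,0,0]'
python3 to.py 500 58.6 170 3.06
```

```text
t: 27.75
position: [485.3, 60.4, 172.1]
orientation: [3.129, -0.004, 3.061]
ft_force: [-2.2, 0.3, 1.3]
opening: 11.3
t 27.75 pos [485.26  60.38 172.08] ori [ 3.13 -0.    3.06] F [-2.15  0.29  1.28] M [-0.21  0.25 -0.17] open 11.3
need tool cm [-1.48 -0.06  0.2 ] turn 0.001
```

The right front corner touches the lower flare (about 3 N up, 2 N back). I'll raise it slightly and continue.

```bash
python3 -m jog '[1,0.3,0,0,0, 1,0,0,-0.2,0, 1,0,0,-0.2,0, 1,0,0,0,0, 1,-0.2,0,0,0, 1,-0.2,0,0,0, 1,-0.2,0,0,0, 1,-0.2,0,0,0, 1,0,0,0,0, 1,0,0,0,0]'
python3 to.py 500 58.6 170 3.06
```

```text
t: 28.75
position: [489.6, 59.9, 175.1]
orientation: [3.129, -0.008, 3.061]
ft_force: [-3.2, -0.5, -0.2]
opening: 11.2
t 28.75 pos [489.63  59.9  175.05] ori [ 3.13 -0.01  3.06] F [-3.21 -0.55 -0.22] M [-0.2   0.31 -0.25] open 11.2
need tool cm [-1.05 -0.05  0.5 ] turn 0.001
```

```bash
python3 -c "
from ov import *
grab('side','pics/s8.png');grab('top','pics/t8.png')
b=cv2.imread('pics/s8.png')[125:185,220:335];a=cv2.imread('pics/t8.png')[120:215,175:245]
cv2.imwrite('pics/c.png',np.vstack([cv2.resize(b,None,fx=6.5,fy=6.5,interpolation=cv2.INTER_CUBIC)]))
cv2.imwrite('pics/d.png',cv2.resize(a,None,fx=6,fy=6,interpolation=cv2.INTER_CUBIC))"
```

```text
(no output)
```

View pics/c.png

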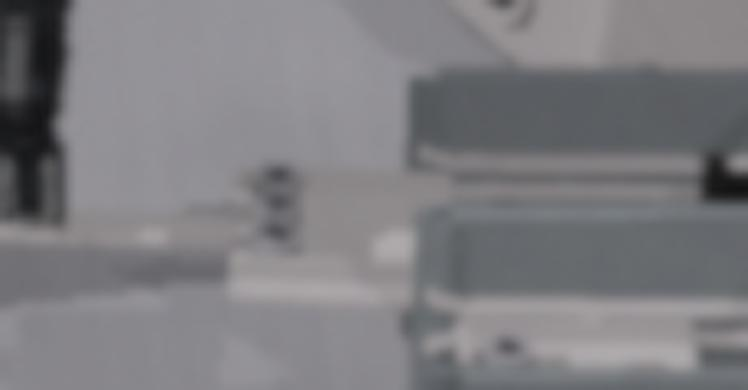

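View pics/d.png

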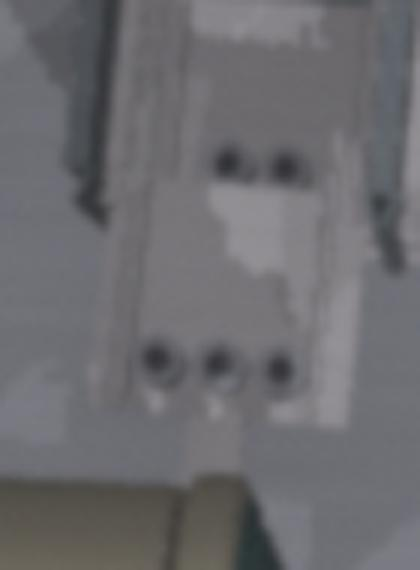

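The sheet's front is between guide and ledge with a slight nose-down tilt of about 0.03 rad. The gap tolerates that, so I'll advance while lowering the handle slowly.

```bash
python3 -m jog '[1,-0.25,0,0,0, 1,-0.25,0,0.1,0, 1,-0.25,0,0,0, 1,-0.25,0,0.1,0, 1,-0.25,0,0,0, 1,-0.25,0,0.1,0, 1,-0.25,0,0,0, 1,-0.25,0,0,0, 1,0,0,0,0, 1,0,0,0,0]'
python3 to.py 520 57 170 3.06
```

```text
t: 29.85
position: [509.8, 58.4, 174.0]
orientation: [3.129, -0.008, 3.061]
ft_force: [-3.6, -0.6, 2.3]
opening: 11.1
t 29.85 pos [509.84  58.42 174.04] ori [ 3.13 -0.01  3.06] F [-3.57 -0.55  2.25] M [-0.27  0.1  -0.21] open 11.1
need tool cm [-1.03 -0.06  0.4 ] turn 0.001
```

```bash
python3 -m jog '[1,-0.3,0,0,0, 1,-0.3,0,0.1,0, 1,-0.3,0,0,0, 1,-0.3,0,0.1,0, 1,-0.3,0,0,0, 1,-0.3,0,0.1,0, 1,-0.3,0,0,0, 1,-0.3,0,0,0, 1,-0.3,0,0,0, 1,0,0,0,0]'
python3 to.py 560 53.8 170 3.06
```

```text
t: 30.85
position: [539.4, 55.8, 170.7]
orientation: [3.129, -0.007, 3.061]
ft_force: [-2.3, -0.0, 2.6]
opening: 11.3
t 30.85 pos [539.42  55.85 170.65] ori [ 3.13 -0.01  3.06] F [-2.25 -0.03  2.58] M [-0.33 -0.13 -0.14] open 11.3
need tool cm [-2.07 -0.04  0.05] turn 0.001
```

```bash
python3 -m jog '[1,-0.3,0,0,0, 1,-0.3,0,0,0, 1,-0.3,0,0,0, 1,-0.3,0,0,0, 1,-0.3,0,0,0, 1,-0.3,0,0,0, 1,-0.3,0,0,0, 1,-0.3,0,0,0, 1,-0.3,0,0,0, 1,0,0,0,0]'
python3 to.py 580 52.1 170 3.06
```

```text
t: 31.85
position: [568.9, 53.3, 170.6]
orientation: [3.129, -0.007, 3.061]
ft_force: [-2.9, -0.6, 2.6]
opening: 11.0
t 31.85 pos [568.86  53.33 170.56] ori [ 3.13 -0.01  3.06] F [-2.87 -0.63  2.55] M [-0.33 -0.12 -0.19] open 11.0
need tool cm [-1.12 -0.03  0.05] turn 0.001
```

```bash
python3 -m jog '[1,-0.15,0,0,0, 1,-0.15,0,0,0, 1,-0.15,0,0,0, 1,-0.15,0,0,0, 1,-0.15,0,0,0, 1,-0.15,0,0,0, 1,-0.15,0,0,0, 1,-0.15,0,0,0, 1,0,0,0,0, 1,0,0,0,0]'
python3 to.py 590 52.1 170 3.06
```

```text
t: 32.85
position: [582.1, 52.4, 170.5]
orientation: [3.129, -0.006, 3.061]
ft_force: [-1.0, 0.4, 2.6]
opening: 10.7
t 32.85 pos [582.08  52.41 170.55] ori [ 3.13 -0.01  3.06] F [-0.98  0.36  2.59] M [-0.28 -0.14 -0.15] open 10.7
need tool cm [-0.79  0.03  0.05] turn 0.001
```

```bash
python3 -m jog '[1,-0.1,0,0,0, 1,-0.1,0,0,0, 1,-0.1,0,0,0, 1,-0.1,0,0,0, 1,0,0,0,0, 1,0,0,0,0, 1,0,0,0,0, 1,0,0,0,0, 1,0,0,0,0, 1,0,0,0,0]'; python3 to.py 590 52.1 170 3.06
```

```text
t: 33.85
position: [587.7, 52.6, 170.4]
orientation: [3.128, -0.004, 3.061]
ft_force: [-1.5, -0.8, 1.6]
opening: 11.0
t 33.85 pos [587.74  52.6  170.38] ori [ 3.13 -0.    3.06] F [-1.47 -0.81  1.62] M [-0.23 -0.05 -0.19] open 11.0
need tool cm [-0.23 -0.03  0.04] turn 0.001
```

```bash
python3 -m jog '[1,-0.1,0,0,0, 1,-0.1,0,0,0, 1,-0.1,0,0,0, 1,0,0,0,0, 1,0,0,0,0, 1,0,0,0,0, 1,0,0,0,0, 1,0,0,0,0, 1,0,0,0,0, 1,0,0,0,0]'; python3 to.py 590 52.1 170 3.06
```

```text
t: 34.85
position: [591.0, 52.5, 170.4]
orientation: [3.127, -0.004, 3.061]
ft_force: [-1.8, -0.0, 2.1]
opening: 10.7
t 34.85 pos [590.98  52.49 170.39] ori [ 3.13 -0.    3.06] F [-1.77 -0.02  2.11] M [-0.16 -0.08 -0.1 ] open 10.7
need tool cm [ 0.09 -0.05  0.04] turn 0.001
```

```bash
python3 -m jog '[1,-0.1,0,0,0, 1,-0.1,0,0,0, 1,-0.1,0,0,0, 1,0,0,0,0, 1,0,0,0,0, 1,0,0,0,0, 1,0,0,0,0, 1,0,0,0,0, 1,0,0,0,0, 1,0,0,0,0]'; python3 to.py 590 52.1 170 3.06
```

```text
t: 35.85
position: [594.2, 52.3, 170.4]
orientation: [3.127, -0.004, 3.061]
ft_force: [-1.8, 0.7, 2.7]
opening: 11.1
t 35.85 pos [594.25  52.29 170.37] ori [ 3.13 -0.    3.06] F [-1.8   0.73  2.69] M [-0.18 -0.19 -0.1 ] open 11.1
need tool cm [ 0.42 -0.05  0.04] turn 0.001
```

```bash
python3 -m jog '[1,-0.1,0,0,0, 1,-0.1,0,0,0, 1,-0.1,0,0,0, 1,0,0,0,0, 1,0,0,0,0, 1,0,0,0,0, 1,0,0,0,0, 1,0,0,0,0, 1,0,0,0,0, 1,0,0,0,0]'; python3 to.py 590 52.1 170 3.06
```

```text
t: 36.85
position: [597.0, 52.0, 170.4]
orientation: [3.128, -0.004, 3.062]
ft_force: [-2.0, -0.3, 1.8]
opening: 11.0
t 36.85 pos [597.01  52.04 170.44] ori [ 3.13 -0.    3.06] F [-2.   -0.25  1.85] M [-0.17 -0.14 -0.09] open 11.0
need tool cm [ 0.7  -0.05  0.05] turn 0.002
```

```bash
python3 -m jog '[1,-0.1,0,0,0, 1,-0.1,0,0,0, 1,-0.1,0,0,0, 1,0,0,0,0, 1,0,0,0,0, 1,0,0,0,0, 1,0,0,0,0, 1,0,0,0,0, 1,0,0,0,0, 1,0,0,0,0]'; python3 to.py 590 52.1 170 3.06
```

```text
t: 37.85
position: [597.5, 52.0, 171.0]
orientation: [3.128, -0.01, 3.062]
ft_force: [-4.1, -0.6, 3.0]
opening: 10.7
t 37.85 pos [597.51  51.96 170.96] ori [ 3.13 -0.01  3.06] F [-4.15 -0.57  2.97] M [-0.18 -0.1   0.01] open 10.7
need tool cm [ 0.75 -0.05  0.1 ] turn 0.002
```

Contact at x ≈ 597: motion stopped and the force rose. To find the push stiffness I'll hold a small step in every row.

```bash
python3 -m jog '[1,-0.1,0,0,0, 1,-0.1,0,0,0, 1,-0.1,0,0,0, 1,-0.1,0,0,0, 1,-0.1,0,0,0, 1,-0.1,0,0,0, 1,-0.1,0,0,0, 1,-0.1,0,0,0, 1,-0.1,0,0,0, 1,-0.1,0,0,0]'; python3 to.py 590 52.1 170 3.06
```

```text
t: 38.85
position: [597.5, 52.1, 169.3]
orientation: [3.128, -0.033, 3.061]
ft_force: [-6.2, 1.0, 4.2]
opening: 11.1
t 38.85 pos [597.52  52.14 169.35] ori [ 3.13 -0.03  3.06] F [-6.16  1.04  4.24] M [-0.22  0.06 -0.06] open 11.1
need tool cm [ 0.75 -0.06 -0.04] turn 0.001
```

```bash
python3 -m jog '[1,0,0,0,0, 1,0,0,0,0, 1,0,0,0,0, 1,0,0,0,0, 1,0,0,0,0, 1,0,0,0,0, 1,0,0,0,0, 1,0,0,0,0, 1,-0.3,0,0,0, 1,-0.3,0,0,0]'; python3 to.py 590 52.1 170 3.06
```

```text
t: 39.85
position: [598.2, 52.2, 168.6]
orientation: [3.129, -0.045, 3.062]
ft_force: [-9.3, 1.1, 4.2]
opening: 11.2
t 39.85 pos [598.19  52.23 168.58] ori [ 3.13 -0.05  3.06] F [-9.34  1.06  4.22] M [-0.31  1.09 -0.16] open 11.2
need tool cm [ 0.82 -0.08 -0.11] turn 0.002
```

```bash
python3 -m jog '[1,-0.3,0,0,0, 1,-0.35,0,-0.03,0, 1,-0.35,0,-0.03,0, 1,-0.35,0,-0.03,0, 1,-0.35,0,-0.03,0, 1,0.05,0,0,0, 1,0,0,0,0, 1,0,0,0,0, 1,0,0,0,0, 1,0,0,0,0]'; python3 to.py 590 52.1 170 3.06
```

```text
t: 40.85
position: [597.7, 52.2, 168.5]
orientation: [3.131, -0.085, 3.062]
ft_force: [-4.9, -0.1, 4.8]
opening: 10.8
t 40.85 pos [597.66  52.18 168.54] ori [ 3.13 -0.09  3.06] F [-4.89 -0.14  4.8 ] M [-0.25 -0.01 -0.04] open 10.8
need tool cm [ 0.77 -0.07 -0.08] turn 0.002
```

```bash
python3 -m jog '[1,0,0,0,0, 1,0,0,0,0, 1,0,0,0,0, 1,0,0,0,0, 1,0,0,0,0, 1,0,0,0,0, 1,0,0,0,0, 1,-0.35,0,0,0, 1,-0.35,0,0,0, 1,-0.35,0,0,0]'; python3 to.py 590 52.1 170 3.06
```

```text
t: 41.85
position: [598.4, 52.5, 167.9]
orientation: [3.131, -0.108, 3.062]
ft_force: [-11.5, 1.3, 11.5]
opening: 10.8
t 41.85 pos [598.4   52.49 167.9 ] ori [ 3.13 -0.11  3.06] F [-11.5    1.29  11.47] M [-0.42  0.98 -0.1 ] open 10.8
need tool cm [ 0.85 -0.1  -0.12] turn 0.002
```

Force is 11.5 N forward but also 11.5 N down, because of the tilt. I'll repeat with an upward compensation and a slightly firmer push.

```bash
python3 -m jog '[1,0,0,-0.05,0, 1,0,0,-0.05,0, 1,0,0,0,0, 1,0,0,0,0, 1,0,0,0,0, 1,-0.3,0,-0.06,0, 1,-0.4,0,-0.08,0, 1,-0.4,0,-0.08,0, 1,-0.4,0,-0.08,0, 1,-0.4,0,-0.08,0]'; python3 to.py 590 52.1 170 3.06
```

```text
t: 42.85
position: [599.0, 52.7, 168.2]
orientation: [3.132, -0.153, 3.062]
ft_force: [-11.7, 0.8, 6.9]
opening: 11.2
t 42.85 pos [598.98  52.65 168.16] ori [ 3.13 -0.15  3.06] F [-11.75   0.84   6.91] M [-0.29  1.19 -0.19] open 11.2
need tool cm [ 0.91 -0.13 -0.05] turn 0.002
```

```bash
python3 -m jog '[1,-0.4,0,-0.1,0, 1,-0.4,0,-0.1,0, 1,-0.4,0,-0.1,0, 1,-0.45,0,-0.12,0, 1,-0.45,0,-0.12,0, 1,-0.45,0,-0.12,0, 1,-0.45,0,-0.12,0, 1,-0.45,0,-0.12,0, 1,-0.45,0,-0.12,0, 1,-0.45,0,-0.12,0]'; python3 to.py 590 52.1 170 3.06
```

```text
t: 43.85
position: [600.0, 53.0, 168.0]
orientation: [3.135, -0.262, 3.06]
ft_force: [-11.2, 1.0, 4.0]
opening: 11.0
t 43.85 pos [600.01  53.   168.  ] ori [ 3.13 -0.26  3.06] F [-11.2    0.95   4.04] M [-0.12  1.33 -0.15] open 11.0
need tool cm [ 1.01 -0.17  0.06] turn -0.0
```

A steady 11–12 N push is now held against the bumper, with the tool creeping in tilt. Easing off.

```bash
python3 -m jog '[1,-0.2,0,-0.05,0, 1,0,0,0,0, 1,0,0,0,0, 1,0.05,0,0,0, 1,0,0,0,0, 1,0,0,0,0, 1,0,0,0,0, 1,0,0,0,0, 1,0,0,0,0, 1,0,0,0,0]'; python3 to.py 590 52.1 170 3.06
python3 -c "
from ov import *
grab('side','pics/s9.png');grab('wrist','pics/w9.png')
b=cv2.imread('pics/s9.png')[90:190,220:365]
cv2.imwrite('pics/c.png',np.vstack([cv2.resize(b,None,fx=5.4,fy=5.4,interpolation=cv2.INTER_CUBIC)]))"
```

```text
t: 44.85
position: [598.7, 52.8, 167.9]
orientation: [3.136, -0.271, 3.06]
ft_force: [-3.7, -0.2, 4.8]
opening: 10.9
t 44.85 pos [598.68  52.78 167.93] ori [ 3.14 -0.27  3.06] F [-3.7  -0.22  4.79] M [-0.31  0.09 -0.  ] open 10.9
need tool cm [ 0.88 -0.14  0.03] turn -0.0
```

View pics/c.png

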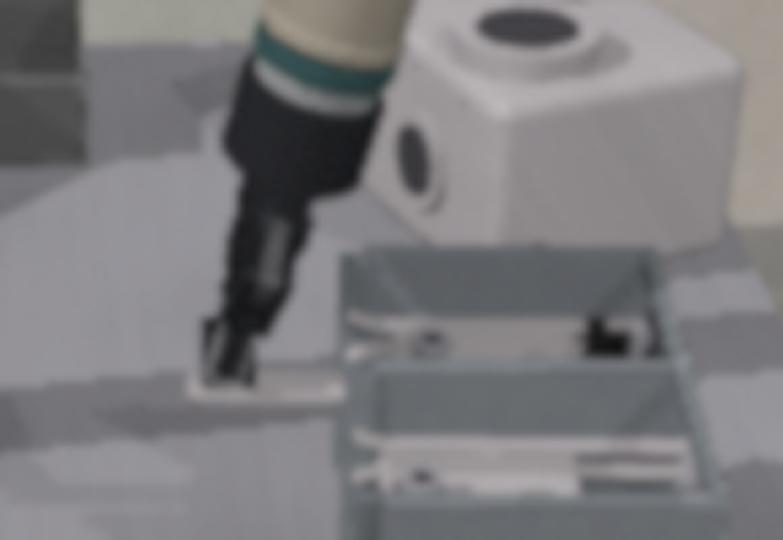

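View pics/w9.png

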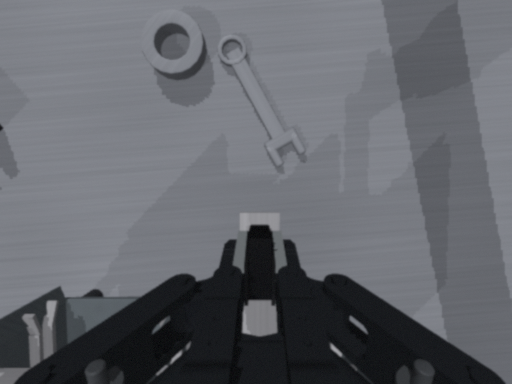

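The tray is on the upper pair with its front at the black bumper, and the residual push has eased to under 4 N. Letting go.

```bash
python3 -m jog '[0.9,0,0,0,0, 0.8,0,0,0,0, 0.7,0,0,0,0, 0.6,0,0,0,0, 0.4,0,0,0,0, 0.2,0,0,0,0, 0,0,0,0,0, 0,0,0,0,0, 0,0,0,0,0, 0,0,0,0,0]'; python3 to.py 590 52.1 240 3.06
python3 -c "
from ov import *
grab('side','pics/s10.png');grab('wrist','pics/w10.png')
b=cv2.imread('pics/s10.png')[90:190,220:365]
cv2.imwrite('pics/c.png',np.vstack([cv2.resize(b,None,fx=5.4,fy=5.4,interpolation=cv2.INTER_CUBIC)]))"
```

```text
t: 45.95
position: [602.2, 53.3, 165.4]
orientation: [3.134, -0.265, 3.06]
ft_force: [-0.5, 0.6, -0.4]
opening: 85.4
t 45.95 pos [602.17  53.31 165.39] ori [ 3.13 -0.26  3.06] F [-0.5   0.59 -0.36] M [-0.04 -0.12  0.02] open 85.4
need tool cm [ 3.11 -0.16 -6.89] turn -0.0
```

View pics/c.png

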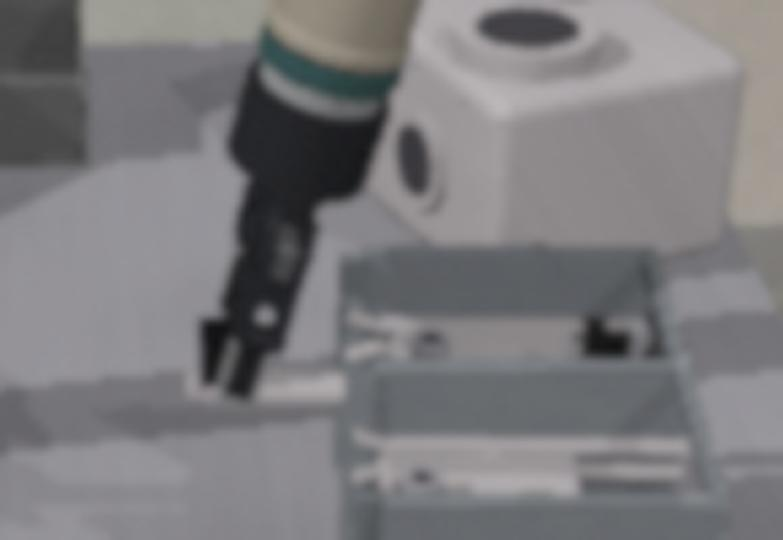

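View pics/w10.png

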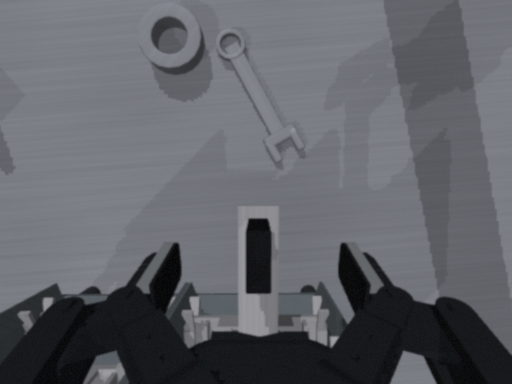

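Released: fingers clear on both sides and the tray is still in place. Retreating up and back.

```bash
python3 -m jog '[0,0.2,0,-0.6,0, 0,0.4,0,-1.2,0, 0,0.5,0,-1.4,0, 0,0.5,0,-1.4,0, 0,0.5,0,-1.4,0, 0,0.5,0,-1.4,0, 0,0.8,0,-1.4,0, 0,1.5,0,-1.4,0, 0,2,0,-1,0, 0,2,0,-0.5,0]'
python3 -m jog '[0,2.5,0,-0.5,0, 0,3,0,0,0, 0,3,0,0,0, 0,3,0,0,0, 0,2,0,0,0, 0,1,0,0,0, 0,0,0,0,0, 0,0,0,0,0, 0,0,0,0,0, 0,0,0,0,0]'
python3 -c "
from ov import *
s=grab('side','pics/s11.png');grab('top','pics/t11.png');grab('wrist','pics/w11.png');print(s['position'],s['ft_force'])
b=cv2.imread('pics/s11.png')[110:190,250:365]
cv2.imwrite('pics/c.png',cv2.resize(b,None,fx=6.5,fy=6.5,interpolation=cv2.INTER_CUBIC))
cv2.imwrite('pics/d.png',cv2.resize(cv2.imread('pics/t11.png')[80:280,150:400],None,fx=3,fy=3,interpolation=cv2.INTER_CUBIC))"
```

```text
t: 47.05
position: [545.5, 56.8, 314.2]
orientation: [3.133, -0.261, 3.059]
ft_force: [-0.2, -0.3, 0.8]
opening: 85.5
t: 48.05
position: [397.0, 68.9, 367.7]
orientation: [3.133, -0.248, 3.06]
ft_force: [0.3, 0.1, 0.6]
opening: 85.5
[397.04  68.87 367.7 ] [0.28 0.14 0.63]
```

View pics/c.png

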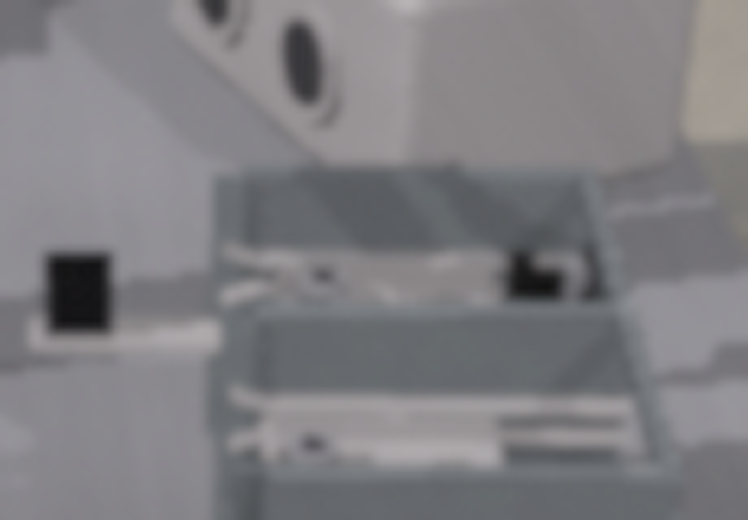

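View pics/d.png

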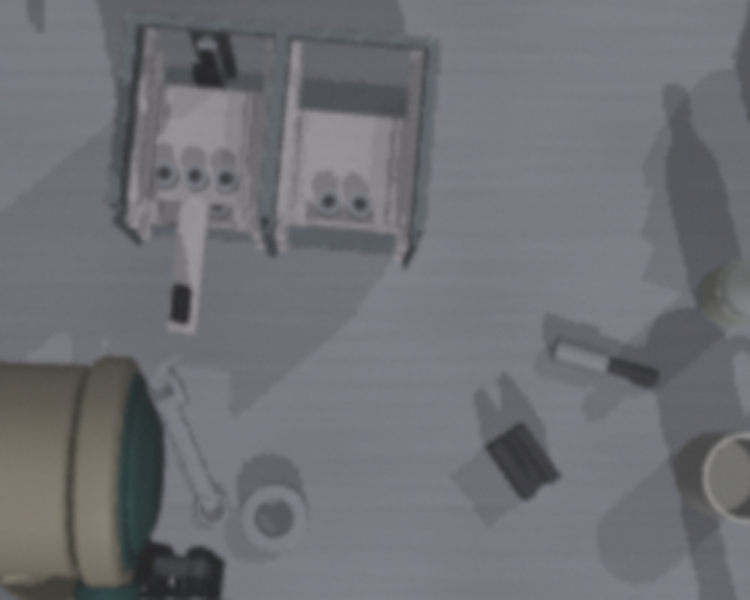

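View pics/w11.png

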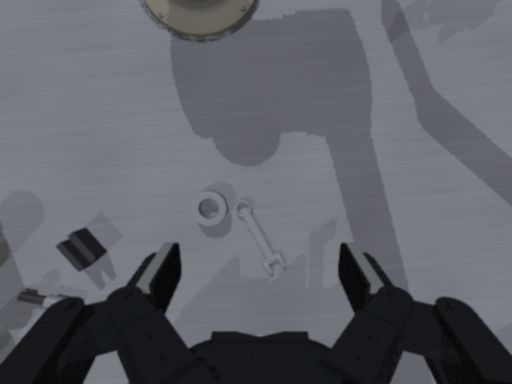

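```bash
python3 - <<'E'
from h import *
t=load('pics/top1.png');s=load('pics/side1.png')
print(unproj(t,[(150+181/3,80+303/3)],180))
# tongue rear-end centre ,top of tongue z=142
print(unproj(t,[(150+182/3,80+330/3)],142))
print(unproj(s,[(250+79/6.5,110+254/6.5)],180))
E
python3 -c "
from workcell import ctrl
print(ctrl.hand_in())"
```

```text
[[594.61  50.66 180.  ]]
[[575.38  54.1  142.  ]]
[[598.54  55.2  180.  ]]
the job is handed in; nothing more can be done
None
```

I slid the loose tray, handle towards the robot, onto the empty upper rail pair of the left column and pushed it against the bumper. I then let go, backed the arm away and handed the job in at about 48 s.

**Last checks**
- **Position:** The pictures after the release show the sheet level on the upper ledges, with its leading edge at the black bumper. I measured the handle at x ≈ 595 (top camera) and 599 (side camera), against x ≈ 597 where it first met the bumper. So contact with the bumper is confirmed only to within about 2–3 mm.
- **Other things:** Both stored trays, the ring gauge, spanner, vee block and plug gauge look unmoved. The mug and oil bottle were only partly in the last pictures. The wrist force was near zero and the arm clear of everything.

**What was less clean**
- **Tilt:** The tool tilt kept drifting, because the moves cannot command it. The tray went in slightly nose-down, and the tool leaned about 15° during the push while the tray stayed on its rails.
- **Push force:** The wrist read 9 to 12 N along the push, held for about a second. Sliding friction means the bumper itself probably felt somewhat less than 12 N.
- **Force peak:** At one reading the tilt also pressed the tray down with about 13 N, roughly 18 N in total. I saw forces only at the end of each one-second move, so peaks in between were not observed. No reading passed 25 N.

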